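# Fit the return spring to the sprig press

### The job

Put the loose return spring over the bare guide rod of the little clay press, inward-bent tail end down, until it sits fully home on its seat, and let go. The tail catches on the two slotted rings on the rod: never force it, just keep a light push and twist the spring a little until it drops through each slot. Leave the two soft clay mugs alone.

Things in the scene. Friction and masses are not known exactly. Their poses are not given: they have to be found in the camera images.
- spring: loose steel compression spring standing on the wooden board: 90 mm long, 44 mm outside, 36 mm inside diameter, 4 mm wire, about 120 g. Origin on its axis at the underside of the relaxed spring, z up along the axis. Pushed end on, its lowest 40 mm shorten by at most 12 mm: gives from 1.8 N, then 0.6 N per mm, coil-bound (rigid) at 9 N. It does not twist in itself
- spring_grip (a point): where to grip the spring: on its axis, 65 mm above its lower end, 25 mm below its top; only its top 50 mm should be held so that the lower coils stay free. Axes as the spring
- spring_tail (a point): centre of the spring's lower end, on its axis, level with its underside; moves with the lowest coil. There the wire's end is bent inward as a tail, 4 mm wide, 0 to 4 mm above this point, pointing straight at the axis and stopping 9 mm short of it, on the +x side: x runs from the axis to the tail, z up
- press: fixed green base plate of a hand press, 140 (x) by 240 (y) by 20 mm, pale mould block (to 48 mm high) in the middle, two upright steel guide rods 80 mm from the centre along its y: the +y rod already wears its spring (44 mm wide, top at 112 mm; rod top at 120 mm), the -y rod is bare. Origin: centre of the underside, z up
- rod_tip (a point): top end of the bare rod, 98 mm above its seat; the rod is upright, 13 mm in diameter, its last 12 mm taper to 6 mm. Axes as the press
- upper_ring (a point): centre of the upper of two dark flat C-shaped rings fixed on the bare rod, 78 mm above the seat: 5 mm thick, 31 mm outside. The spring passes around it, its tail only through the 7.4 mm slot (about 8 degrees of play either way). The slot lies anywhere within 60 degrees either side of the press's +x; exact angle unmeasured: twist under a light push. Axes as the press
- lower_ring (a point): centre of the lower C-ring, 40 mm above the seat, same shape as the upper; its slot also lies anywhere within 60 degrees either side of the press's +x direction, independent of the upper one, exact angle unmeasured. Axes as the press; they do not turn with the slot
- rod_seat (a point): centre of the round steel seat, 52 mm across and 22 mm above the bench, at the foot of the bare rod; the spring's lower end must rest on it. More than 20 N between spring and press spoils the tail. Axes as the press
- board: fixed wooden board 160 (x) by 120 (y) by 14 mm on the bench; the spring stands on it. Origin: centre of the underside
- mug_a: soft unfired clay mug, 84 mm wide, 90 mm high, one handle; not to be moved. Origin: centre of the underside
- mug_b: soft unfired clay mug, 80 mm wide, 95 mm high, one handle; not to be moved. Origin: centre of the underside

How it is judged:
By the outcome, as a careful person would: the job done as asked, in the order asked, and still so for the second after the job is handed in, with the robot touching nothing.
It also fails if it takes over 72 s, if anything falls off the work surface, if the arm or the gripper's body presses on something with over 40 N, if the wrist force passes 120 N, or if a joint passes its speed limit or range.

### The arm

A 6-joint arm with a two-finger parallel gripper is mounted at the origin on the work surface. World frame = base frame: x ahead of the robot, y to its left, z up, the work surface at z = 0. Lengths are in mm, angles in rad, forces in N, time in s.
With the tool pointing down it reaches from about 350 to 775 mm from the base axis. Payload 7.3 kg.
Tool frame: the origin (TCP) lies midway between the tips of the shut fingers; the grasp point (between the pads) lies 19 mm behind it; z points along the fingers, y is the direction in which the jaws open and shut (so a half turn about z gives the same grasp; the last joint's range is limited). The gripper opens to 92 mm and grips with 3 to 60 N. Pads are 19 mm wide; open, the fingers measure 130 mm over their backs; the gripper's body (75 mm by 190 mm) begins 47 mm behind the grasp point.
Start: joints at [1.174, 0.342, 1.524, -0, 1.275, -0.146], TCP at [130.278, 508.599, 226.741] pointing down, gripper open.
Joint ranges: [-2.53, 2.53], [-0.77, 2.02], [0.04, 2.7], [-1, 4.14], [0.28, 2.66], [-3.11, 3.11]. Speed limits (rad/s): [2.57, 2.57, 3.14, 3.14, 3.14, 3.14].

### API

Orientations are given as a unit quaternion [x, y, z, w].
In Python, from cell import robot gives the robot as it stands. The module is installed in compiled form; this text tells all that it offers.
- The arm moves only by the shell command python3 -m pendant 'ROWS' [FORCE]. ROWS is JSON, a list of rows, each a list of 3 entries, a list of its own where there are three numbers: the shift along the tool's x, y, z in mm, then the turn, a rotation vector about the tool's x, y, z in rad, then the finger opening in mm, from 0 to 91.8. In form: [[[dx, dy, dz], [ax, ay, az], fingers], ...]. A call has 1 to 8 rows; each row is the pose to reach, as a shift and turn from the pose commanded when the call began, along the tool's axes at that moment; what a row does not reach only later rows make up. A row lasts 1/12 s, in which the tool goes at most 41.7 mm and 7.16 degrees, less where a joint would pass 70% of its speed; a pose out of reach is approached as far as the arm can. A call with a gripper value outside its range is refused whole. The fingers move at their own pace and stop on an object; FORCE is the grip in N (left out, the last holds). Time passes only in rows, so rows that repeat a pose let the fingers close. It gives the time, the measured TCP pose, the force and the opening at its end, in the units of the state.
- robot.get_obs(): the state, without advancing time (a new reading comes with each control period).
- robot.camera(name): name is "scene" or "top" or "wrist"; returns (picture, depth): 384x512x3 uint8, red, green, blue; 384x512 float32, mm along the optical axis (not along the pixel's ray), 0 where there is no reading.
- robot.camera_params(name): a dict with "K" (3x3 intrinsics, pixels), "origin" and "rotation" of the camera in the world. Camera axes: x right, y up, looking along -z (the intrinsics and any distortion apply to the point x, -y, -z); pixel columns grow to the right and rows downward; lengths in mm; the calibration is good to about 2 mm. The wrist camera is an equidistant fisheye: a pixel r from the principal point sees the ray r / f radians off the axis. A picture is of the moment at which its call begins: read the wrist's pose just before it. camera_params takes no time and is no camera call; for the wrist camera it gives the pose at the moment of the call.
- robot.job_done(): hands the job in, once; it reports no verdict.
The state is a dict: "time": time; "joint_positions": joint angles; "joint_vel": joint speeds; "tau": joint torques, N m; "tool_pos": TCP position; "orientation": TCP orientation; "contact_force": force on the tool from outside, world axes, zero at the start; "ft_torque": the same for the moment, N m; "gripper_width": opening from 0.0 (shut) to 1.0 (fully open).
Only numpy, scipy, OpenCV 4.12 (cv2) and the standard library are available. Lean on these libraries where they do the work, as an engineer would, in place of code of your own. Each camera call takes 0.05 s, during which the arm holds its last target.

## Working session

There is one attempt and no reset: what is moved stays moved. The work goes in short steps, Python scripts to look and compute and a shell command to move; the robot and the scene stay as the last step left them, time stands still between calls to the robot, and variables do not carry over. Pictures are saved under pics/ and viewed, and the job is handed in when it is done.

```bash
mkdir -p pics; ls; cat > h.py <<'E'
import numpy as np, cv2
from cell import robot
from scipy.spatial.transform import Rotation as R
def snap(n,f):
    p,d=robot.camera(n); cv2.imwrite('pics/'+f+'.png',p[:,:,::-1]); np.savez('pics/'+f+'.npz',p=p,d=d,**{k:np.array(v) for k,v in robot.camera_params(n).items() if k in('K','origin','rotation')})
    return p,d
E
python3 - <<'E'
from h import *
print(robot.get_obs())
snap('scene','s0');snap('top','t0');snap('wrist','w0')
for n in('scene','top','wrist'):print(robot.camera_params(n))
E
```

```text
pics
{'time': 0.0, 'joint_positions': array([ 1.17401723e+00,  3.42693112e-01,  1.52503099e+00, -9.80479828e-07,
        1.27540573e+00, -1.46016437e-01]), 'joint_vel': array([-0.00043356, -0.00061773, -0.00108219, -0.00019079, -0.00010453,
        0.00067667]), 'tau': array([ 6.18354879e-04, -4.31246138e+01, -2.44215792e+01,  7.17390398e-02,
        5.62206935e-02, -1.13790604e-04]), 'tool_pos': array([130.09940078, 508.19487019, 226.05546265]), 'orientation': array([ 1.25052900e-01,  9.92149778e-01, -7.40580474e-04, -2.05589838e-04]), 'contact_force': array([-0.00158014, -0.32877423,  0.04897649]), 'ft_torque': array([-0.06154623,  0.01695158,  0.01455289]), 'gripper_width': 1.0015199074894052}
{'K': array([[493.85174473,   0.        , 259.86210983],
       [  0.        , 493.85174473, 192.88015799],
       [  0.        ,   0.        ,   1.        ]]), 'origin': array([ 931.03689155, -712.58435484,  731.43989054]), 'rotation': array([0.4077778 , 0.1007789 , 0.19820602, 0.88559316])}
{'K': array([[348.5810609 ,   0.        , 254.70736592],
       [  0.        , 348.5810609 , 188.61831449],
       [  0.        ,   0.        ,   1.        ]]), 'origin': array([491.08450138, -77.51758541, 738.89296362]), 'rotation': array([ 0.07563075, -0.07154745, -0.67697126,  0.72860885])}
{'K': array([[297.31863964,   0.        , 256.80496018],
       [  0.        , 297.31863964, 191.99958269],
       [  0.        ,   0.        ,   1.        ]]), 'origin': array([ 61.1905606 , 526.2358662 , 385.63635079]), 'rotation': array([-0.10655744, -0.0826046 ,  0.60765501,  0.78267323])}
```

View pics/s0.png

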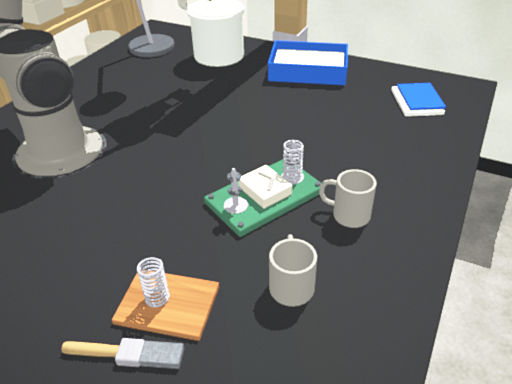

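View pics/t0.png

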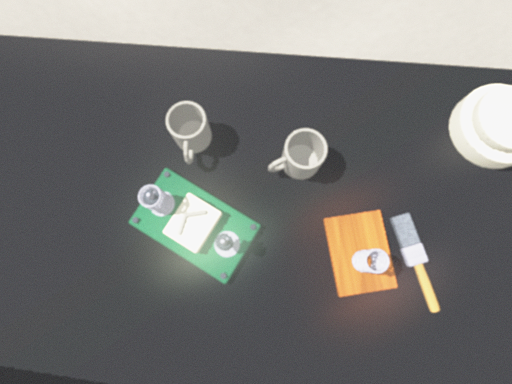

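View pics/w0.png

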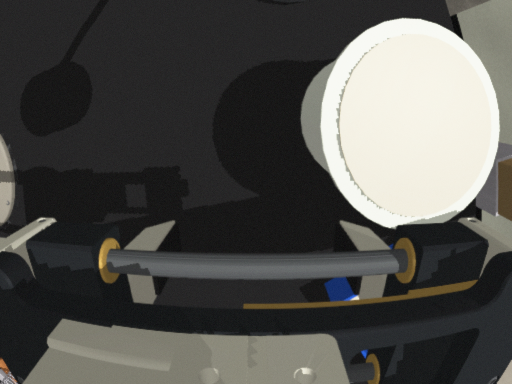

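The scene view shows the spring on the board at about (153,283), and the press with its bare rod at (235,190). The top view shows the spring at about (378,261) and the bare rod foot at (228,244). Next I deproject these.

```bash
cat >> h.py <<'E'
def cloud(f):
    z=np.load('pics/'+f+'.npz');p,d,K=z['p'],z['d'],z['K']
    v,u=np.mgrid[0:384,0:512]
    c=np.stack([(u-K[0,2])/K[0,0]*d,-(v-K[1,2])/K[1,1]*d,-d],-1)
    w=c@R.from_quat(z['rotation']).as_matrix().T+z['origin']
    w[d==0]=np.nan
    return p,w
def proj(f,P):
    z=np.load('pics/'+f+'.npz');K=z['K']
    c=(np.atleast_2d(P)-z['origin'])@R.from_quat(z['rotation']).as_matrix()
    return np.stack([K[0,0]*c[:,0]/-c[:,2]+K[0,2],K[1,1]*-c[:,1]/-c[:,2]+K[1,2]],-1)
E
python3 - <<'E'
from h import *
np.set_printoptions(precision=1,suppress=True)
for f,wins in(('t0',dict(spring=(345,240,395,285),press=(125,165,265,285),rod=(208,228,245,262))),('s0',dict(spring=(132,252,175,312),press=(200,130,330,235),rod=(218,162,252,218)))):
    p,w=cloud(f)
    hsv=cv2.cvtColor(p,cv2.COLOR_RGB2HSV)
    print(f,'bench',np.nanmedian(w[330:340,100:200,2]))
    for n,(a,b,c,d) in wins.items():
        q=w[b:d,a:c].reshape(-1,3); hh=hsv[b:d,a:c].reshape(-1,3)
        if n=='press':
            g=(hh[:,0]>60)&(hh[:,0]<90)&(hh[:,1]>120)&(abs(q[:,2]-20)<8)
            r=cv2.minAreaRect(q[g][:,:2].astype(np.float32));print(n,r,np.median(q[g][:,2]));print(cv2.boxPoints(r))
        else:
            for lo in range(0,125,10):
                m=(q[:,2]>lo)&(q[:,2]<lo+10)
                if m.sum()>2:print(n,lo,m.sum(),np.median(q[m],0),q[m].min(0)[:2],q[m].max(0)[:2])
    m=(hsv[...,0]>5)&(hsv[...,0]<22)&(hsv[...,1]>120)&(abs(w[...,2]-14)<6)
    if f=='t0': m[:,:320]=0;m[:,397:]=0
    else: m[:265]=0;m[338:]=0;m[:,:110]=0
    r=cv2.minAreaRect(w[m][:,:2].astype(np.float32));print('board',r,np.median(w[m][:,2]));print(cv2.boxPoints(r))
    im=cv2.resize(p,(1024,768),interpolation=cv2.INTER_CUBIC)
def crop(f,a,b,c,d,s):
    p=np.load('pics/'+f+'.npz')['p'];return cv2.resize(p[b:d,a:c],None,fx=s,fy=s,interpolation=cv2.INTER_CUBIC)
a=crop('t0',320,200,400,300,4);b=crop('s0',110,240,220,340,4);a=a[:400,:320];b=b[:400]
cv2.imwrite('pics/c1.png',np.hstack([a,b])[:,:,::-1])
a=crop('t0',190,210,270,280,5);b=crop('s0',200,150,280,220,5)
cv2.imwrite('pics/c2.png',np.hstack([a,b])[:,:,::-1])
E
```

```text
t0 bench 0.48600883265828543
spring 0 94 [ 537.6 -363.     1. ] [ 492.9 -367.6] [ 558.4 -351.9]
spring 10 1406 [ 496.1 -304.7   14.6] [ 462.  -362.1] [ 556.1 -260.8]
spring 20 61 [ 510.4 -289.9   23.2] [ 489.8 -316.4] [ 531. -274.]
spring 30 60 [ 511.7 -287.8   34.9] [ 490.  -315.5] [ 530.5 -274.6]
spring 40 66 [ 511.6 -300.7   46. ] [ 489.  -315.8] [ 530.5 -273.9]
spring 50 61 [ 510.1 -304.4   55.5] [ 490.4 -316.2] [ 532.3 -274.9]
spring 60 74 [ 510.7 -291.1   65.4] [ 489.1 -315.8] [ 531.9 -274.5]
spring 70 74 [ 511.4 -295.9   75.6] [ 489.3 -315.8] [ 531.2 -274.6]
spring 80 81 [ 509.9 -301.8   84.2] [ 489.5 -315.9] [ 530.9 -274.2]
spring 90 73 [ 508.1 -284.2   94.9] [ 489.8 -315.8] [ 528.3 -274.6]
spring 100 144 [ 512.2 -296.7  102.4] [ 489.9 -316.5] [ 532.5 -275.4]
press ((0.0, 0.0), (0.0, 0.0), 0.0) nan
[[0. 0.]
 [0. 0.]
 [0. 0.]
 [0. 0.]]
rod 0 20 [497.2 -53.7   0.6] [491.9 -56.5] [508.5 -48.1]
rod 10 221 [518.2 -22.   19.3] [487.3 -55.6] [558.8  20.5]
rod 20 738 [518.4 -22.8  21.5] [487.1 -55.2] [558.5  19.8]
rod 30 5 [546.   15.   37.7] [539.7  11.5] [552.2  18.2]
rod 40 16 [54
[... 1710 characters left out ...]
07.  -26.8] [547.6  72.9]
rod 50 6 [528.8 -21.   57.1] [522.6 -28.1] [537.   -9.5]
rod 60 87 [528.5 -25.3  63.4] [510.8 -36.3] [539.4  -5.2]
rod 70 25 [527.3 -24.2  74.3] [520.  -26.7] [531.2 -20.2]
rod 80 20 [528.8 -24.   84.8] [522.6 -26.7] [532.1 -20.1]
rod 90 36 [529.6 -26.2  98.7] [512.4 -36.1] [539.9  -6.9]
rod 100 71 [527.6 -23.8 101.7] [511.1 -36.7] [539.9  -7.7]
rod 110 26 [526.7 -22.4 115.2] [522.3 -26.8] [530.  -17.7]
board ((529.4600830078125, -293.5343933105469), (160.73419189453125, 121.26818084716797), 13.254359245300293) 13.203829622906028
[[ 437.3 -252.9]
 [ 465.1 -371. ]
 [ 621.6 -334.1]
 [ 593.8 -216.1]]
  return _methods._mean(a, axis=axis, dtype=dtype,
  ret = ret.dtype.type(ret / rcount)
```

View pics/c1.png

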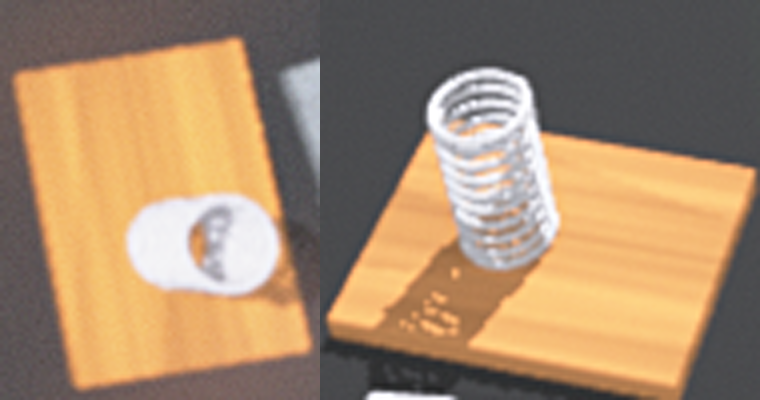

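View pics/c2.png

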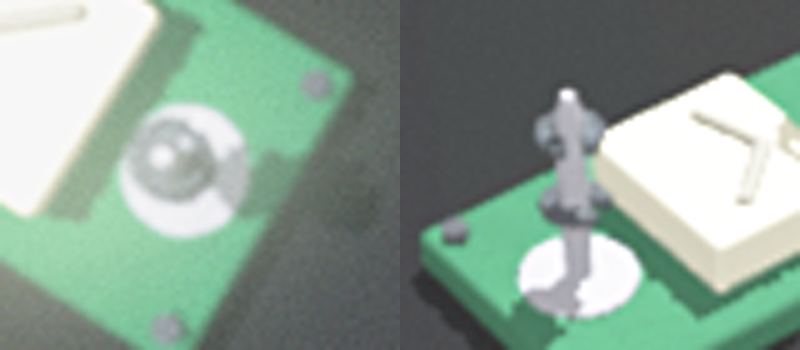

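```bash
python3 - <<'E'
from h import *
np.set_printoptions(precision=3,suppress=True)
for f in('t0','s0'):
    p,w=cloud(f);hsv=cv2.cvtColor(p,cv2.COLOR_RGB2HSV)
    m=(hsv[...,0]>55)&(hsv[...,0]<95)&(hsv[...,1]>80)&(abs(w[...,2]-20)<5)
    m&=(w[...,0]>350)&(w[...,0]<700)&(abs(w[...,1]-50)<200)
    r=cv2.minAreaRect(w[m][:,:2].astype(np.float32));print(m.sum(),r);print(cv2.boxPoints(r))
    # mugs / tall stuff
    m=(w[...,2]>60)&(w[...,2]<130)&(w[...,0]>300)&(w[...,0]<900)&(abs(w[...,1])<400)
    n,l,s,c=cv2.connectedComponentsWithStats(m.astype(np.uint8))
    for i in range(1,n):
        if s[i,4]>30:q=w[l==i];print(c[i],s[i,4],q.min(0),q.max(0))
o=robot.get_obs();cp=robot.camera_params('wrist')
T=R.from_quat(o['orientation']);print('cam in tool',T.inv().apply(cp['origin']-o['tool_pos']))
print((T.inv()*R.from_quat(cp['rotation'])).as_matrix())
print(T.as_matrix())
E
```

```text
2625 ((560.685791015625, 52.55955505371094), (238.92214965820312, 138.94322204589844), 62.940311431884766)
[[444.474 -22.221]
 [568.208 -85.428]
 [676.898 127.34 ]
 [553.164 190.548]]
[186.228 124.32 ] 938 [682.467  38.311  60.054] [796.27  117.095  99.067]
[301.958 150.417] 829 [ 674.703 -201.862   60.026] [758.124 -93.409  93.462]
[152.163 197.346] 584 [575.776 101.481  60.26 ] [619.082 144.174 121.793]
[223.657 241.714] 248 [509.914 -33.389  61.12 ] [539.41   -4.114 122.224]
[373.439 260.565] 446 [ 489.149 -316.473   60.061] [ 532.463 -274.197  106.27 ]
1870 ((561.7025146484375, 49.986976623535156), (241.89166259765625, 142.48558044433594), 63.266448974609375)
[[443.668 -25.983]
 [570.924 -90.079]
 [679.737 125.957]
 [552.482 190.053]]
[292.278 152.92 ] 450 [576.039  98.561  60.094] [620.116 145.291 119.435]
[233.551 181.898] 265 [510.785 -36.728  60.588] [539.893  -5.234 119.91 ]
[353.121 186.549] 1138 [683.556  34.681  60.093] [797.511 117.467  96.818]
[292.129 260.552] 1291 [ 676.1   -205.893   60.052] [ 759.434 -100.727   92.186]
[150.577 273.008] 596 [ 489.926 -319.58    60.113] [ 533.858 -275.7    104.373]
cam in tool [  71.295    0.066 -159.408]
[[ 0.     0.964  0.267]
 [ 1.    -0.    -0.001]
 [-0.001  0.267 -0.964]]
[[-0.969  0.248 -0.   ]
 [ 0.248  0.969 -0.001]
 [ 0.    -0.001 -1.   ]]
```

```bash
cat >> h.py <<'E'
def to(x,y,z,yaw):
    """print tool shift & turn to reach world TCP pos, tool-x yaw deg, tool straight down"""
    o=robot.get_obs();T=R.from_quat(o['orientation'])
    s=np.radians(yaw);X=np.array([np.cos(s),np.sin(s),0]);Z=np.array([0,0,-1.]);Y=np.cross(Z,X)
    G=R.from_matrix(np.stack([X,Y,Z],1))
    print('shift',np.round(T.inv().apply(np.array([x,y,z])-o['tool_pos']),1),'turn',np.round((T.inv()*G).as_rotvec(),4))
def st():
    o=robot.get_obs();X=R.from_quat(o['orientation']).as_matrix()
    print('t %.2f'%o['time'],'pos',np.round(o['tool_pos'],1),'yaw %.2f'%np.degrees(np.arctan2(X[1,0],X[0,0])),'tilt',np.round(X[:2,2],4),'F',np.round(o['contact_force'],2),'M',np.round(o['ft_torque'],3),'g %.1f'%(o['gripper_width']*91.8),'j6 %.2f'%o['joint_positions'][5])
E
python3 -m pendant '[[[-264,-164,0],[0,0,0.9],91.8],[[-264,-164,0],[0,0,0.9],91.8],[[-264,-164,0],[0,0,0.9],91.8],[[-264,-164,0],[0,0,0.9],91.8],[[-264,-164,0],[0,0,0.9],91.8],[[-264,-164,0],[0,0,0.9],91.8],[[-264,-164,0],[0,0,0.9],91.8],[[-264,-164,0],[0,0,0.9],91.8]]'
python3 -c "
from h import *
st();to(640,-150,190,63)"
```

```text
time: 0.82
tool_pos: [347.7, 281.1, 226.7]
orientation: [0.548, 0.836, -0.0, 0.001]
contact_force: [0.1, 1.1, -1.1]
gripper_width: 1.002
t 0.82 pos [347.7 281.1 226.7] yaw 113.54 tilt [ 0.0009 -0.0009] F [ 0.11  1.07 -1.09] M [0.018 0.08  0.003] g 92.0 j6 0.10
shift [-512.    95.7   37.3] turn [0.001  0.0009 0.8822]
```

```bash

python3 -m pendant '[[[-310,58,10],[0,0,0.5],91.8],[[-310,58,10],[0,0,0.5],91.8],[[-310,58,10],[0,0,0.5],91.8],[[-310,58,10],[0,0,0.5],91.8],[[-310,58,10],[0,0,0.5],91.8],[[-310,58,10],[0,0,0.5],91.8],[[-310,58,10],[0,0,0.5],91.8],[[-310,58,10],[0,0,0.5],91.8]]'
python3 -c "
from h import *
st();to(640,-150,190,63)"
```

```text
time: 1.48
tool_pos: [526.4, 21.1, 216.2]
orientation: [0.736, 0.677, -0.0, 0.0]
contact_force: [0.9, 0.3, 0.2]
gripper_width: 1.004
t 1.48 pos [526.4  21.1 216.2] yaw 85.28 tilt [ 0.0003 -0.0009] F [0.87 0.35 0.19] M [-0.126  0.052  0.035] g 92.1 j6 -0.02
shift [-161.1  127.3   26.4] turn [0.0006 0.0008 0.3888]
```

```bash

python3 -m pendant '[[[-161,127,26],[0,0,0.39],91.8],[[-161,127,26],[0,0,0.39],91.8],[[-161,127,26],[0,0,0.39],91.8],[[-161,127,26],[0,0,0.39],91.8],[[-161,127,26],[0,0,0.39],91.8],[[-161,127,26],[0,0,0.39],91.8],[[-161,127,26],[0,0,0.39],91.8]]'
python3 -c "
from h import *
st()
p,d=snap('wrist','w1');print(robot.camera_params('wrist'))"
```

```text
time: 2.07
tool_pos: [638.3, -147.8, 188.5]
orientation: [0.853, 0.522, -0.001, -0.001]
contact_force: [-0.4, 0.2, -0.1]
gripper_width: 1.001
t 2.07 pos [ 638.3 -147.8  188.5] yaw 62.91 tilt [-0.0028  0.0011] F [-0.38  0.22 -0.09] M [-0.052  0.106  0.02 ] g 91.9 j6 0.13
{'K': array([[297.31863964,   0.        , 256.80496018],
       [  0.        , 297.31863964, 191.99958269],
       [  0.        ,   0.        ,   1.        ]]), 'origin': array([671.67421469, -82.46526706, 348.80435473]), 'rotation': array([-0.13044901,  0.03267768, -0.23102018,  0.96361035])}
```

View pics/w1.png

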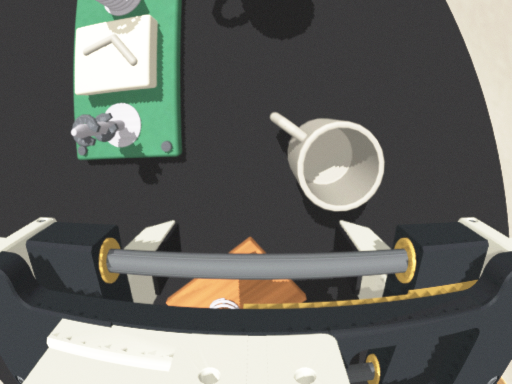

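```bash

python3 -c "
from h import *
p=np.load('pics/w1.npz')['p'];cv2.imwrite('pics/c3.png',cv2.resize(p[98:168,60:150],None,fx=8,fy=8,interpolation=cv2.INTER_CUBIC)[:,:,::-1])"
```

```text
(no output)
```

View pics/c3.png

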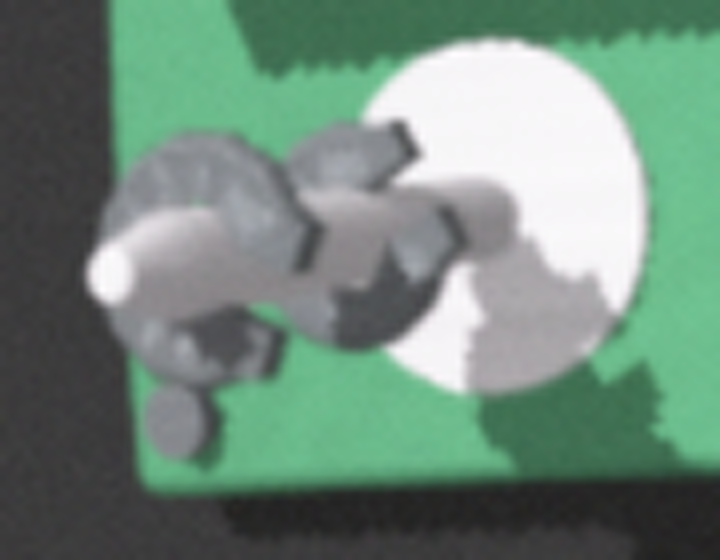

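```bash
cat >> h.py <<'E'
def fray(f,u,v):
    z=np.load('pics/'+f+'.npz');K=z['K'];a=np.array([(u-K[0,2])/K[0,0],(v-K[1,2])/K[1,1]]);r=np.hypot(*a)
    s=np.sin(r)/max(r,1e-9);c=np.array([a[0]*s,-a[1]*s,-np.cos(r)])
    return z['origin'],R.from_quat(z['rotation']).apply(c)
def fpt(f,u,v,h):
    o,d=fray(f,u,v);return o+d*(h-o[2])/d[2]
def fproj(f,P):
    z=np.load('pics/'+f+'.npz');K=z['K'];c=(np.atleast_2d(P)-z['origin'])@R.from_quat(z['rotation']).as_matrix()
    x,y,w=c[:,0],-c[:,1],-c[:,2];n=np.hypot(x,y);t=np.arctan2(n,w)/n
    return np.stack([K[0,0]*x*t+K[0,2],K[1,1]*y*t+K[1,2]],-1)
E
python3 - <<'E'
from h import *
np.set_printoptions(precision=1,suppress=True)
s=8;U=lambda u,v:(60+(u+.5)/s-.5,98+(v+.5)/s-.5)
print('tip',fpt('w1',*U(110,272),120))
# seat ellipse via white pixels edges
for uv in((495,40),(648,210),(465,392)):print('seat edge',fpt('w1',*U(*uv),22))
for n,h,L in(('up',102.5,[(318,222),(285,332),(205,130),(105,225)]),('lo',64.5,[(402,122),(452,207),(345,123)])):
    for uv in L:print(n,uv,fpt('w1',*U(*uv),h))
# overlay
p=np.load('pics/w1.npz')['p'];im=cv2.resize(p[98:168,60:150],None,fx=8,fy=8,interpolation=cv2.INTER_CUBIC)[:,:,::-1].copy()
def draw(P,col):
    q=fproj('w1',P);q=((q-[60,98]+.5)*8-.5);cv2.polylines(im,[np.round(q).astype(np.int32)],False,col,1)
C=np.array([525,-20.2])
t=np.linspace(0,2*np.pi,80)
circ=lambda r,h:np.c_[C[0]+r*np.cos(t),C[1]+r*np.sin(t),t*0+h]
draw(circ(26,22),(0,0,255));draw(circ(15.5,102.5),(0,255,255));draw(circ(15.5,64.5),(255,255,0));draw(circ(3,120),(0,0,255))
cv2.imwrite('pics/c4.png',im)
E
```

```text
tip [523.8 -16.5 120. ]
seat edge [538.5   4.9  22. ]
seat edge [547.7 -29.7  22. ]
seat edge [507.8 -37.7  22. ]
up (318, 222) [541.3 -22.2 102.5]
up (285, 332) [530.8 -30.7 102.5]
up (205, 130) [533.2  -4.7 102.5]
up (105, 225) [514.8  -6.3 102.5]
lo (402, 122) [538.9  -8.4  64.5]
lo (452, 207) [539.8 -21.9  64.5]
lo (345, 123) [531.4  -3.9  64.5]
```

View pics/c4.png

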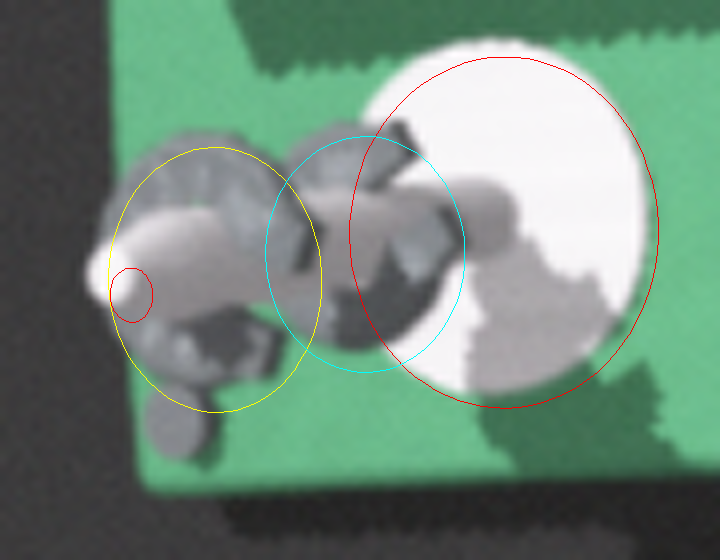

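```bash

python3 -c "
from h import *
to(480,-360,160,63)"
```

```text
shift [-262.2  -43.7   29.5] turn [-0.0024 -0.0001 -0.    ]
```

```bash

python3 -m pendant '[[[-262,-44,30],[0,0,0],91.8],[[-262,-44,30],[0,0,0],91.8],[[-262,-44,30],[0,0,0],91.8],[[-262,-44,30],[0,0,0],91.8],[[-262,-44,30],[0,0,0],91.8],[[-262,-44,30],[0,0,0],91.8],[[-262,-44,30],[0,0,0],91.8],[[-262,-44,30],[0,0,0],91.8]]'
python3 -c "
from h import *
st()
p,d=snap('wrist','w2')
print(fproj('w2',[511,-296,14]),robot.camera_params('wrist')['origin'])
u,v=np.round(fproj('w2',[511,-296,14])[0]).astype(int)
cv2.imwrite('pics/c5.png',cv2.resize(p[max(0,v-45):v+45,u-50:u+50],None,fx=7,fy=7,interpolation=cv2.INTER_CUBIC)[:,:,::-1]);print(u-50,v-45)"
```

```text
time: 2.78
tool_pos: [478.0, -361.3, 160.9]
orientation: [0.853, 0.522, -0.0, -0.0]
contact_force: [0.5, 0.0, -0.3]
gripper_width: 1.0
t 2.78 pos [ 478.  -361.3  160.9] yaw 62.89 tilt [-0.0008 -0.0004] F [ 0.5   0.04 -0.27] M [-0.043  0.081  0.036] g 91.8 j6 -0.30
[[255.43276013 112.99847135]] [ 512.83139117 -295.62588276  320.62913992]
205 68
```

View pics/c5.png

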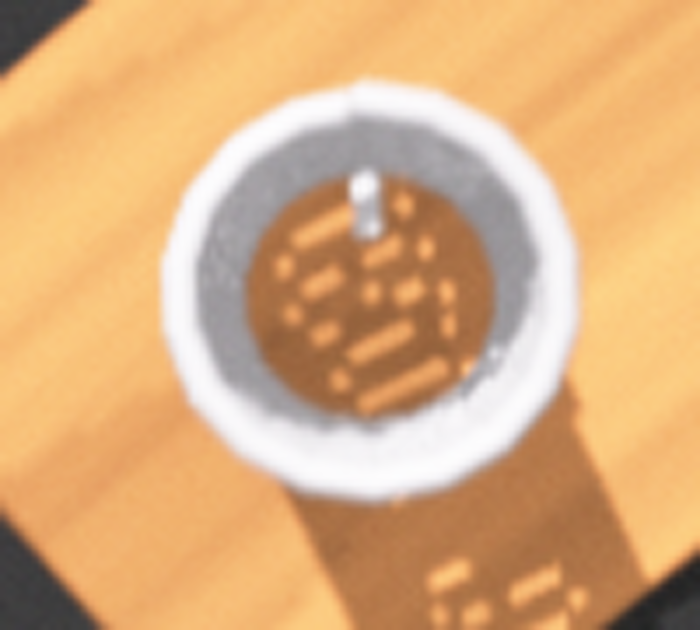

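```bash

python3 - <<'E'
from h import *
np.set_printoptions(precision=1,suppress=True)
U=lambda u,v:(205+(u+.5)/7-.5,68+(v+.5)/7-.5)
for uv in((364,185),(370,235)):print('tail',fpt('w2',*U(*uv),17))
for uv in((245,295),(495,295),(370,172),(370,420)):print('inner bottom?',fpt('w2',*U(*uv),15))
for uv in((163,290),(578,290),(370,80),(370,500)):print('top outer',fpt('w2',*U(*uv),103))
E
```

```text
tail [ 520.9 -279.2   17. ]
tail [ 518.3 -286.1   17. ]
inner bottom? [ 498.2 -285.6   15. ]
inner bottom? [ 530.6 -302.1   15. ]
inner bottom? [ 522.6 -277.8   15. ]
inner bottom? [ 506.  -310.3   15. ]
top outer [ 495.1 -284.   103. ]
top outer [ 533.4 -303.5  103. ]
top outer [ 524.2 -274.3  103. ]
top outer [ 504.1 -313.6  103. ]
```

The tail is visible at (362,185)-(370,235) in the crop, which puts it at azimuth about 66.5°. The spring centre is about (512,-296). I'll grasp at yaw 153°.

```bash

python3 -m pendant '[[[0,0,0],[0,0,-0.9],91.8],[[0,0,0],[0,0,-0.9],91.8],[[0,0,0],[0,0,-0.9],91.8],[[0,0,0],[0,0,-0.9],91.8],[[0,0,0],[0,0,-0.9],91.8],[[0,0,0],[0,0,-0.9],91.8],[[0,0,0],[0,0,-0.9],91.8],[[0,0,0],[0,0,-0.9],91.8]]'
python3 -c "
from h import *
st();to(512.3,-295.6,150,153)"
```

```text
time: 3.5
tool_pos: [482.0, -356.9, 161.4]
orientation: [0.536, 0.844, 0.0, 0.0]
contact_force: [0.3, -0.7, 0.6]
gripper_width: 0.999
t 3.50 pos [ 482.  -356.9  161.4] yaw 115.19 tilt [0.0009 0.0001] F [ 0.25 -0.71  0.6 ] M [-0.032 -0.032 -0.067] g 91.7 j6 -1.21
shift [42.6 53.6 11.5] turn [ 8.000e-04  5.000e-04 -6.599e-01]
```

```bash

python3 -m pendant '[[[43,54,11],[0,0,-0.66],91.8],[[43,54,11],[0,0,-0.66],91.8],[[43,54,11],[0,0,-0.66],91.8],[[43,54,11],[0,0,-0.66],91.8],[[43,54,11],[0,0,-0.66],91.8],[[43,54,11],[0,0,-0.66],91.8],[[43,54,11],[0,0,-0.66],91.8],[[43,54,11],[0,0,-0.66],91.8]]'
python3 -c "
from h import *
st();st();to(512.3,-295.6,60,153)
p,d=snap('wrist','w3');st()"
```

```text
time: 4.17
tool_pos: [512.6, -296.0, 150.3]
orientation: [0.238, 0.971, 0.0, 0.0]
contact_force: [0.2, 0.4, 0.5]
gripper_width: 1.005
t 4.17 pos [ 512.6 -296.   150.3] yaw 152.50 tilt [0.0009 0.    ] F [0.19 0.39 0.47] M [ 0.022 -0.034 -0.029] g 92.3 j6 -1.74
t 4.17 pos [ 512.6 -296.   150.3] yaw 152.50 tilt [0.0009 0.    ] F [0.19 0.39 0.47] M [ 0.022 -0.034 -0.029] g 92.3 j6 -1.74
shift [ 0.5  0.2 90.3] turn [ 0.0004  0.0008 -0.0087]
t 4.22 pos [ 512.4 -296.4  150.1] yaw 152.47 tilt [0.0006 0.0001] F [ 1.    0.91 -0.13] M [ 0.005 -0.028 -0.011] g 92.2 j6 -1.74
```

View pics/w3.png

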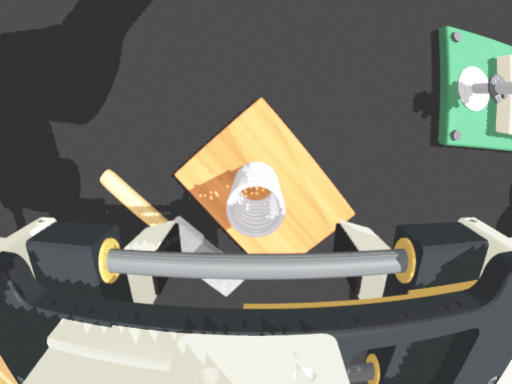

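```bash

python3 - <<'E'
from h import *
p=np.load('pics/w3.npz')['p'].copy()
for C in([512.4,-296],[514.3,-293.9]):
  t=np.linspace(0,2*np.pi,80)
  for h,c in((104,(255,0,0)),(14,(0,0,255))):
    q=fproj('w3',np.c_[C[0]+22*np.cos(t),C[1]+22*np.sin(t),t*0+h])
    if C[0]>513:c=(c[0],200,c[2])
    big=q
    if h==104 and C[0]<513: im=cv2.resize(p[140:260,200:320],None,fx=5,fy=5,interpolation=cv2.INTER_CUBIC)
    cv2.polylines(im,[np.round((q-[200,140]+.5)*5-.5).astype(np.int32)],True,c,1)
cv2.imwrite('pics/c6.png',im[:,:,::-1])
E
```

```text
(no output)
```

View pics/c6.png

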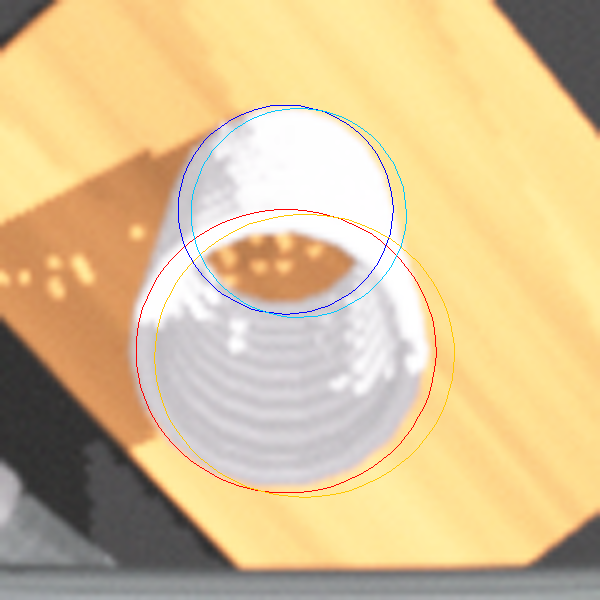

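```bash

python3 -m pendant '[[[0,0,30],[0,0,0],91.8],[[0,0,60],[0,0,0],91.8],[[0,0,85],[0,0,0],91.8],[[0,0,90],[0,0,0],91.8],[[0,0,90],[0,0,0],91.8],[[0,0,90],[0,0,0],91.8]]'
python3 -c "
from h import *
st()"
python3 -m pendant '[[[0,0,0],[0,0,0],60],[[0,0,0],[0,0,0],60],[[0,0,0],[0,0,0],50],[[0,0,0],[0,0,0],45],[[0,0,0],[0,0,0],40],[[0,0,0],[0,0,0],38],[[0,0,0],[0,0,0],36],[[0,0,0],[0,0,0],36]]' 25
python3 -c "
from h import *
st()"
```

```text
time: 4.72
tool_pos: [512.4, -298.0, 60.7]
orientation: [0.238, 0.971, -0.0, 0.001]
contact_force: [-0.4, 0.1, 0.7]
gripper_width: 0.999
t 4.72 pos [ 512.4 -298.    60.7] yaw 152.44 tilt [ 0.001  -0.0006] F [-0.39  0.12  0.7 ] M [-0.062 -0.006 -0.014] g 91.7 j6 -1.75
time: 5.38
tool_pos: [511.7, -297.9, 59.7]
orientation: [0.238, 0.971, 0.0, 0.0]
contact_force: [-0.1, -0.7, 0.9]
gripper_width: 0.477
t 5.38 pos [ 511.7 -297.9   59.7] yaw 152.45 tilt [0.0001 0.0001] F [-0.13 -0.67  0.9 ] M [-0.176  0.049 -0.014] g 43.8 j6 -1.75
```

```bash

python3 -m pendant '[[[0,0,-10],[0,0,0],36],[[0,0,-30],[0,0,0],36],[[0,0,-60],[0,0,0],36],[[0,0,-95],[0,0,0],36],[[0,0,-130],[0,0,0],36],[[0,0,-135],[0,0,0],36],[[0,0,-135],[0,0,0],36]]'
python3 -c "
from h import *
st();to(525.2,-19.8,190,44)
snap('wrist','w4')"
```

```text
time: 5.97
tool_pos: [512.8, -298.7, 198.2]
orientation: [0.238, 0.971, -0.001, 0.003]
contact_force: [-0.1, -0.2, -1.4]
gripper_width: 0.478
t 5.97 pos [ 512.8 -298.7  198.2] yaw 152.46 tilt [ 0.0051 -0.0039] F [-0.12 -0.2  -1.38] M [ 0.01  -0.022 -0.035] g 43.8 j6 -1.75
shift [118.1 253.1   7.2] turn [0.0053 0.0053 1.8929]
```

View pics/w4.png

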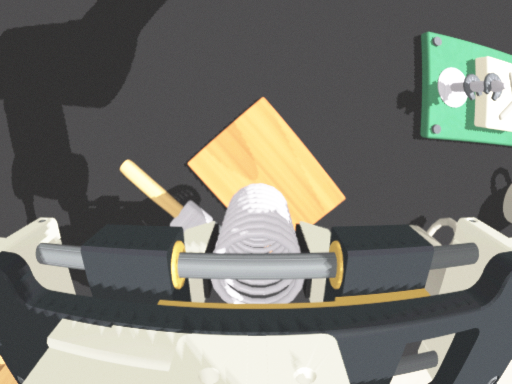

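```bash

python3 -m pendant '[[[118,253,3],[0,0,0.95],36],[[118,253,3],[0,0,0.95],36],[[118,253,3],[0,0,0.95],36],[[118,253,3],[0,0,0.95],36],[[118,253,3],[0,0,0.95],36],[[118,253,3],[0,0,0.95],36],[[118,253,3],[0,0,0.95],36],[[118,253,3],[0,0,0.95],36]]'
python3 -c "
from h import *
st();to(525.2,-19.8,190,44)"
```

```text
time: 6.68
tool_pos: [522.4, -13.5, 189.7]
orientation: [0.655, 0.756, -0.0, -0.003]
contact_force: [0.5, -0.4, -1.5]
gripper_width: 0.479
t 6.68 pos [522.4 -13.5 189.7] yaw 98.24 tilt [-0.0045  0.0031] F [ 0.45 -0.36 -1.52] M [-0.04   0.03  -0.028] g 44.0 j6 -0.32
shift [-6.7  1.9 -0.3] turn [-0.0055 -0.0015  0.9466]
```

```bash

python3 -m pendant '[[[0,0,0],[0,0,0.945],36],[[0,0,0],[0,0,0.945],36],[[0,0,0],[0,0,0.945],36],[[0,0,0],[0,0,0.945],36],[[0,0,0],[0,0,0.945],36],[[0,0,0],[0,0,0.945],36],[[0,0,0],[0,0,0.945],36],[[0,0,0],[0,0,0.945],36]]'
python3 -c "
from h import *
st()
snap('wrist','w5');snap('scene','s5')
st();to(525.2,-19.8,180,44)
p=np.load('pics/s5.npz')['p'];cv2.imwrite('pics/c7.png',cv2.resize(p[80:230,170:330],None,fx=4,fy=4,interpolation=cv2.INTER_CUBIC)[:,:,::-1])"
```

```text
time: 7.35
tool_pos: [522.8, -18.8, 189.6]
orientation: [0.928, 0.373, -0.002, -0.001]
contact_force: [-0.2, 0.2, -0.6]
gripper_width: 0.479
t 7.35 pos [522.8 -18.8 189.6] yaw 43.81 tilt [-0.0042  0.0009] F [-0.19  0.21 -0.55] M [-0.103  0.135  0.024] g 44.0 j6 0.62
t 7.45 pos [523.  -18.8 189.9] yaw 44.14 tilt [-0.0038  0.0008] F [ 0.27 -0.15 -1.8 ] M [-0.069  0.115 -0.021] g 44.0 j6 0.62
shift [1.  2.3 9.8] turn [-0.0032  0.0022  0.0025]
```

View pics/w5.png

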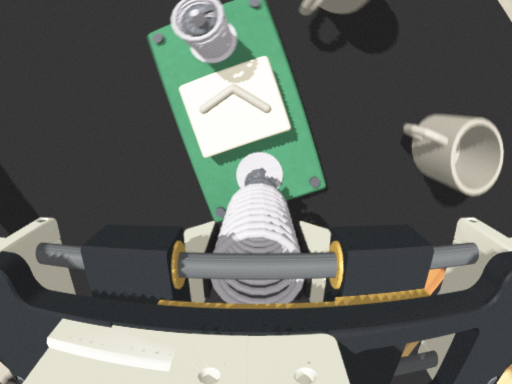

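View pics/c7.png

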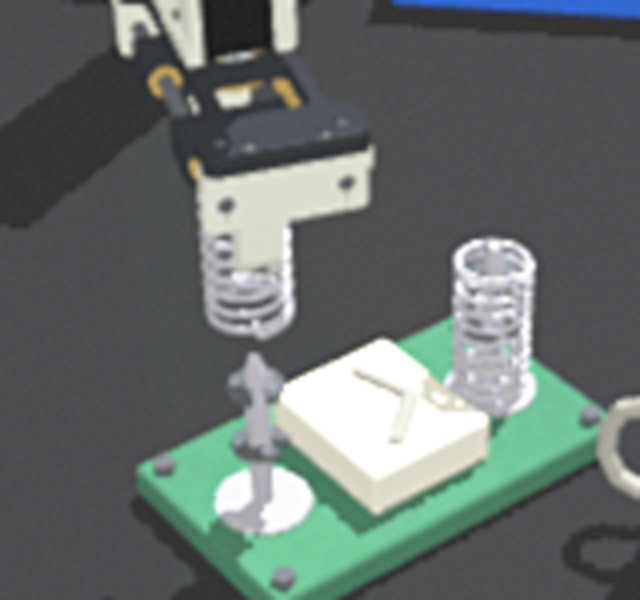

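```bash

python3 - <<'E'
from h import *
from scipy.optimize import least_squares
np.set_printoptions(precision=1,suppress=True)
p,w=cloud('s5')
sel=w[80:200,205:255].reshape(-1,3)
for lo in range(56,180,8):
    m=(sel[:,2]>lo)&(sel[:,2]<=lo+8)&(abs(sel[:,0]-524)<40)&(abs(sel[:,1]+20)<40)
    if m.sum()>3:
        q=sel[m]
        # circle fit r=22 outer surface
        print(lo,m.sum(),q.min(0),q.max(0),(q.min(0)+q.max(0))[:2]/2)
m=(sel[:,2]>143)&(sel[:,2]<165)&(abs(sel[:,0]-524)<40)&(abs(sel[:,1]+20)<40);q=sel[m][:,:2]
r=least_squares(lambda c:np.hypot(*(q-c).T)-21.0,[524,-20],loss='soft_l1');print('spring fit',r.x,np.std(r.fun))
m=(sel[:,2]>108)&(sel[:,2]<121)&(abs(sel[:,0]-524)<10)&(abs(sel[:,1]+20)<12);q=sel[m]
print('rod tip pts',np.median(q,0))
m=(sel[:,2]>68)&(sel[:,2]<95)&(abs(sel[:,0]-524)<10)&(abs(sel[:,1]+20)<12);q=sel[m][:,:2]
r=least_squares(lambda c:np.hypot(*(q-c).T)-6.5,[524,-20],loss='soft_l1');print('rod fit',r.x,len(q),np.std(r.fun))
z=np.load('pics/s5.npz');im=cv2.resize(p[80:230,170:330],None,fx=4,fy=4,interpolation=cv2.INTER_CUBIC)[:,:,::-1].copy()
t=np.linspace(0,2*np.pi,80)
def dr(C,r,h,col):
    q=proj('s5',np.c_[C[0]+r*np.cos(t),C[1]+r*np.sin(t),t*0+h]);cv2.polylines(im,[np.round((q-[170,80]+.5)*4-.5).astype(np.int32)],True,col,1)
dr([523,-18.8],22,144,(0,0,255));dr([525.2,-19.8],15.5,102.5,(0,255,255));dr([525.2,-19.8],3,120,(255,0,0));dr([525.2,-19.8],26,22,(255,0,0))
cv2.imwrite('pics/c8.png',im)
E
```

```text
56 57 [509.7 -34.9  57.4] [539.1  -6.9  64. ] [524.4 -20.9]
64 39 [514.5 -36.7  64.1] [539.8  -9.4  71.4] [527.1 -23.1]
72 18 [519.9 -26.3  72.7] [531.3 -18.9  79.5] [525.6 -22.6]
80 18 [519.9 -27.2  80.1] [531.  -17.1  86.6] [525.5 -22.2]
88 10 [524.7 -33.6  88. ] [531.  -22.6  95.5] [527.9 -28.1]
96 87 [510.7 -35.6  96.4] [540.2  -6.1 103.8] [525.4 -20.9]
104 22 [521.5 -26.6 104.1] [534.9 -12.3 112. ] [528.2 -19.5]
112 17 [521.2 -27.3 113. ] [529.9 -17.2 119.1] [525.5 -22.3]
144 93 [504.7 -41.6 144.9] [546.    0.5 152. ] [525.4 -20.5]
152 56 [504.  -40.8 152.1] [544.6   2.3 160. ] [524.3 -19.2]
160 44 [502.9 -39.5 160. ] [546.8   1.7 167.9] [524.9 -18.9]
168 45 [504.6 -40.5 168. ] [545.6  -6.  175.4] [525.1 -23.3]
176 52 [503.3 -41.3 176.1] [545.5  -6.  181.5] [524.4 -23.6]
spring fit [523.9 -18.8] 1.7056413934255537
rod tip pts [526.7 -21.9 114.1]
rod fit [524.8 -19. ] 50 1.1893544338984554
```

View pics/c8.png

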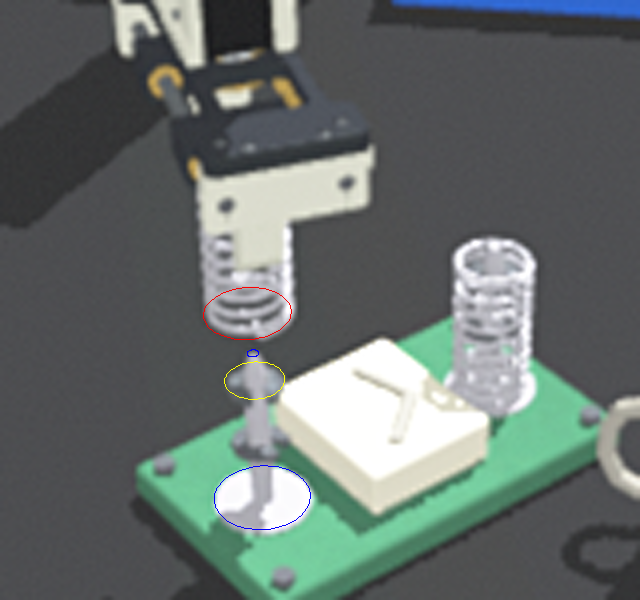

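```bash

python3 - <<'E'
from h import *
p=np.load('pics/w5.npz')['p']
im=cv2.resize(p[140:240,205:315],None,fx=6,fy=6,interpolation=cv2.INTER_CUBIC)[:,:,::-1].copy()
t=np.linspace(0,2*np.pi,80)
def dr(C,r,h,col):
    q=fproj('w5',np.c_[C[0]+r*np.cos(t),C[1]+r*np.sin(t),t*0+h]);cv2.polylines(im,[np.round((q-[205,140]+.5)*6-.5).astype(np.int32)],True,col,1)
dr([523,-18.8],22,144,(0,0,255));dr([525.2,-19.8],15.5,102.5,(0,255,255));dr([525.2,-19.8],26,22,(255,0,0))
cv2.imwrite('pics/c9.png',im)
E
```

```text
(no output)
```

View pics/c9.png

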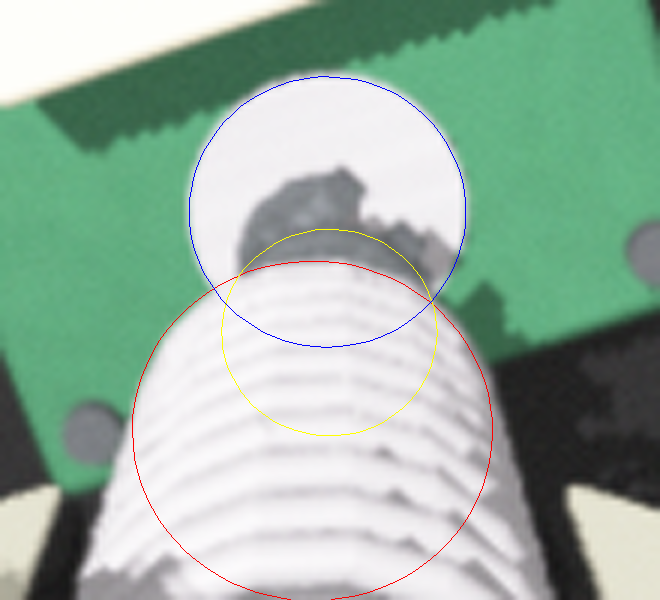

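```bash

python3 -m pendant '[[[0.8,2,10],[-0.003,0.002,0],36],[[0.8,2,20],[-0.003,0.002,0],36],[[0.8,2,30],[-0.003,0.002,0],36],[[0.8,2,37],[-0.003,0.002,0],36],[[0.8,2,37],[-0.003,0.002,0],36],[[0.8,2,37],[-0.003,0.002,0],36]]'
python3 -c "
from h import *
st()"
python3 -m pendant '[[[0,0,2],[0,0,0],36],[[0,0,4],[0,0,0],36],[[0,0,6],[0,0,0],36],[[0,0,7],[0,0,0],36],[[0,0,7],[0,0,0],36]]'
python3 -c "
from h import *
st()
snap('scene','s6');p,w=cloud('s6');cv2.imwrite('pics/c10.png',cv2.resize(p[120:220,200:280],None,fx=6,fy=6,interpolation=cv2.INTER_CUBIC)[:,:,::-1]);st()"
```

```text
time: 7.95
tool_pos: [525.6, -19.8, 154.0]
orientation: [0.927, 0.376, 0.001, 0.001]
contact_force: [0.7, 0.4, -0.4]
gripper_width: 0.48
t 7.95 pos [525.6 -19.8 154. ] yaw 44.21 tilt [ 0.0019 -0.0004] F [ 0.69  0.43 -0.44] M [-0.056  0.08  -0.012] g 44.0 j6 0.62
time: 8.37
tool_pos: [526.2, -19.9, 147.8]
orientation: [0.927, 0.376, 0.002, 0.001]
contact_force: [0.0, -0.0, 0.8]
gripper_width: 0.474
t 8.37 pos [526.2 -19.9 147.8] yaw 44.18 tilt [ 0.004  -0.0008] F [ 0.05 -0.    0.85] M [-0.1    0.177 -0.006] g 43.5 j6 0.62
t 8.42 pos [526.2 -19.9 147.9] yaw 44.18 tilt [ 0.0039 -0.0007] F [ 0.59  0.47 -0.57] M [-0.069  0.118  0.008] g 44.1 j6 0.62
```

View pics/c10.png

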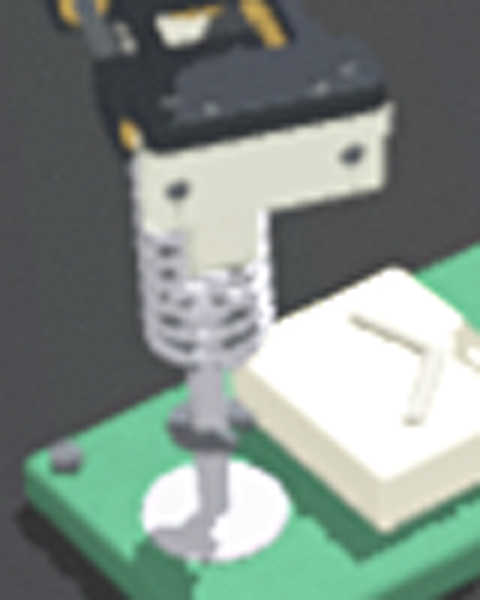

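```bash

python3 -m pendant '[[[-0.6,-0.6,1],[0,0,0],36],[[-0.6,-0.6,2],[0,0,0],36],[[-0.6,-0.6,2],[0,0,0],36],[[-0.6,-0.6,2],[0,0,0],36]]'
python3 -c "
from h import *
st()"
python3 -m pendant '[[[0,0,1],[0,0,0],36],[[0,0,2],[0,0,0],36],[[0,0,2],[0,0,0],36],[[0,0,2],[0,0,0],36]]'
python3 -c "
from h import *
st()"
python3 -m pendant '[[[0,0,1],[0,0,0],36],[[0,0,2],[0,0,0],36],[[0,0,2],[0,0,0],36],[[0,0,2],[0,0,0],36]]'
python3 -c "
from h import *
st()
snap('scene','s7');st()"
```

```text
time: 8.75
tool_pos: [525.7, -19.9, 146.1]
orientation: [0.927, 0.376, 0.002, 0.001]
contact_force: [0.7, -0.9, 1.1]
gripper_width: 0.477
t 8.75 pos [525.7 -19.9 146.1] yaw 44.18 tilt [ 0.0049 -0.0009] F [ 0.65 -0.85  1.14] M [-0.091 -0.145  0.005] g 43.8 j6 0.62
time: 9.08
tool_pos: [525.6, -20.0, 143.9]
orientation: [0.927, 0.376, 0.002, 0.001]
contact_force: [1.8, -0.4, 2.1]
gripper_width: 0.481
t 9.08 pos [525.6 -20.  143.9] yaw 44.18 tilt [ 0.0044 -0.0009] F [ 1.76 -0.36  2.1 ] M [-0.175 -0.366  0.008] g 44.2 j6 0.62
time: 9.42
tool_pos: [525.5, -19.9, 141.8]
orientation: [0.927, 0.376, 0.002, 0.001]
contact_force: [2.5, -0.5, 3.9]
gripper_width: 0.483
t 9.42 pos [525.5 -19.9 141.8] yaw 44.18 tilt [ 0.0042 -0.0008] F [ 2.53 -0.46  3.91] M [-0.231 -0.415  0.028] g 44.3 j6 0.62
t 9.47 pos [525.5 -20.  141.9] yaw 44.18 tilt [ 0.0042 -0.0009] F [ 2.45 -0.09  4.25] M [-0.22  -0.449  0.026] g 43.8 j6 0.62
```

```bash

python3 -m pendant '[[[0.4,0.4,-1],[0,0,0],36],[[0.4,0.4,-1],[0,0,-0.03],36],[[0.4,0.4,-1],[0,0,-0.06],36],[[0.4,0.4,-1],[0,0,-0.06],36]]'
python3 -c "
from h import *
st()"
python3 -m pendant '[[[0,0,0],[0,0,-0.03],36],[[0,0,0],[0,0,-0.06],36],[[0,0,0],[0,0,-0.06],36]]'
python3 -c "
from h import *
st()"
python3 -m pendant '[[[0,0,0],[0,0,-0.03],36],[[0,0,0],[0,0,-0.06],36],[[0,0,0],[0,0,-0.06],36]]'
python3 -c "
from h import *
st()"
```

```text
time: 9.8
tool_pos: [525.6, -20.2, 142.7]
orientation: [0.915, 0.404, 0.001, 0.001]
contact_force: [0.2, -2.2, 4.1]
gripper_width: 0.48
t 9.80 pos [525.6 -20.2 142.7] yaw 47.68 tilt [ 0.0029 -0.0012] F [ 0.2  -2.22  4.15] M [-0.534 -0.239  0.007] g 44.1 j6 0.56
time: 10.05
tool_pos: [525.5, -20.2, 142.7]
orientation: [0.902, 0.431, 0.001, 0.001]
contact_force: [0.6, -2.6, 4.6]
gripper_width: 0.481
t 10.05 pos [525.5 -20.2 142.7] yaw 51.06 tilt [ 0.0027 -0.0012] F [ 0.62 -2.57  4.61] M [-0.698 -0.051 -0.004] g 44.1 j6 0.50
time: 10.3
tool_pos: [525.4, -20.1, 142.6]
orientation: [0.889, 0.458, 0.001, 0.001]
contact_force: [-0.1, -2.9, 4.4]
gripper_width: 0.475
t 10.30 pos [525.4 -20.1 142.6] yaw 54.47 tilt [ 0.0025 -0.001 ] F [-0.15 -2.88  4.44] M [-0.667  0.088 -0.044] g 43.6 j6 0.44
```

```bash

python3 -c "
from h import *
snap('scene','s8');p,w=cloud('s8');a=cv2.resize(p[130:200,205:265],None,fx=8,fy=8,interpolation=cv2.INTER_CUBIC)[:,:,::-1]
cv2.imwrite('pics/c11.png',a);st()
p=np.load('pics/w1.npz')['p'];im=cv2.resize(p[103:153,65:135],None,fx=11,fy=11,interpolation=cv2.INTER_LANCZOS4)[:,:,::-1].copy()
t0=np.load('pics/w1.npz')
def dr(P,col):
    q=fproj('w1',P);cv2.polylines(im,[np.round((q-[65,103]+.5)*11-.5).astype(np.int32)],False,col,1)
C=np.array([524.6,-17.2])
for h,ang,col in((102.5,-42,(0,255,255)),(97.5,-42,(0,160,160)),(64.5,8,(255,255,0)),(59.5,8,(160,160,0))):
    a=np.radians(ang);g=np.arcsin(3.7/15.5);t=np.linspace(a+g,a+2*np.pi-g,80)
    P=np.c_[C[0]+15.5*np.cos(t),C[1]+15.5*np.sin(t)]
    d=np.array([np.cos(a),np.sin(a)]);n=np.array([-d[1],d[0]])
    P=np.r_[[C+d*5.3+n*3.7],P,[C+d*5.3-n*3.7]];dr(np.c_[P,np.full(len(P),h)],col)
cv2.imwrite('pics/c12.png',im)
"
```

```text
t 10.35 pos [525.4 -20.1 142.6] yaw 54.39 tilt [ 0.0027 -0.0009] F [ 0.48 -2.56  3.98] M [-0.701  0.099 -0.017] g 44.0 j6 0.44
```

View pics/c11.png

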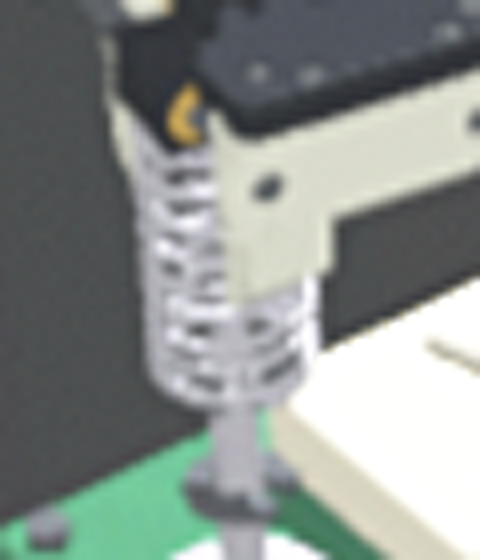

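View pics/c12.png

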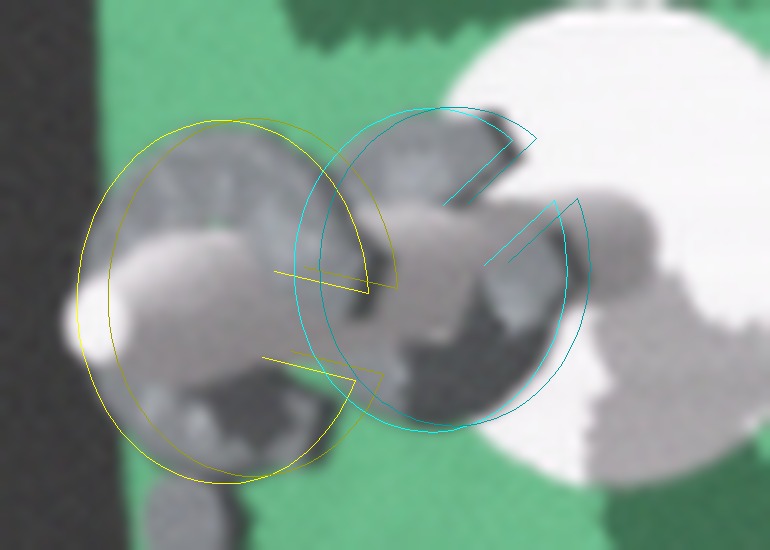

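```bash

python3 -m pendant '[[[0,0,0],[0,0,0.06],36],[[0,0,0],[0,0,0.12],36],[[0,0,0],[0,0,0.16],36],[[0,0,0],[0,0,0.16],36]]'
python3 -c "
from h import *
st()"
for i in 1; do python3 -m pendant '[[[0,0,0],[0,0,0.03],36],[[0,0,0],[0,0,0.06],36],[[0,0,0],[0,0,0.06],36]]' >/dev/null
python3 -c "
from h import *
st()"; done
python3 -m pendant '[[[0,0,0],[0,0,0.03],36],[[0,0,0],[0,0,0.06],36],[[0,0,0],[0,0,0.06],36]]' >/dev/null
python3 -c "
from h import *
st()"
python3 -m pendant '[[[0,0,0],[0,0,0.03],36],[[0,0,0],[0,0,0.06],36],[[0,0,0],[0,0,0.06],36]]' >/dev/null
python3 -c "
from h import *
st()"
```

```text
time: 10.68
tool_pos: [525.9, -19.2, 142.7]
orientation: [0.923, 0.384, 0.002, 0.0]
contact_force: [2.3, 0.5, 3.7]
gripper_width: 0.478
t 10.68 pos [525.9 -19.2 142.7] yaw 45.14 tilt [0.0038 0.0005] F [2.28 0.52 3.68] M [ 0.173 -0.251  0.03 ] g 43.9 j6 0.60
t 10.93 pos [525.9 -19.2 142.8] yaw 41.83 tilt [0.0039 0.0005] F [0.91 0.96 4.09] M [ 0.35  -0.27   0.064] g 43.6 j6 0.66
t 11.18 pos [525.4 -19.5 142.4] yaw 38.45 tilt [ 0.0024 -0.0002] F [-0.26 -0.26 -1.01] M [-0.144  0.1    0.021] g 44.2 j6 0.72
t 11.43 pos [524.6 -19.8 141.7] yaw 35.04 tilt [ 0.0002 -0.0003] F [-0.67  0.58 -1.42] M [-0.112  0.186 -0.054] g 44.0 j6 0.78
```

```bash

python3 -m pendant '[[[0,0,0],[0,0,-0.03],36],[[0,0,2],[0,0,-0.03],36],[[0,0,4],[0,0,-0.03],36],[[0,0,6],[0,0,-0.03],36],[[0,0,8],[0,0,-0.03],36],[[0,0,8],[0,0,-0.03],36]]'
python3 -c "
from h import *
st();to(525.2,-19.8,120,37)"
```

```text
time: 11.93
tool_pos: [525.4, -19.8, 134.0]
orientation: [0.949, 0.315, 0.001, 0.001]
contact_force: [-0.7, 0.4, -0.3]
gripper_width: 0.481
t 11.93 pos [525.4 -19.8 134. ] yaw 36.73 tilt [ 0.0022 -0.0005] F [-0.71  0.36 -0.3 ] M [-0.105  0.112 -0.015] g 44.2 j6 0.75
shift [-0.2 -0.2 14. ] turn [ 0.0017 -0.0015 -0.0047]
```

```bash

python3 -m pendant '[[[0,0,4],[0,0,0],36],[[0,0,8],[0,0,0],36],[[0,0,12],[0,0,0],36],[[0,0,14],[0,0,-0.1],36],[[0,0,14],[0,0,-0.2],36],[[0,0,14],[0,0,-0.3],36],[[0,0,14],[0,0,-0.4],36],[[0,0,14],[0,0,-0.4],36]]'
python3 -c "
from h import *
st();to(525.2,-19.8,115,86)"
```

```text
time: 12.6
tool_pos: [525.7, -19.9, 120.3]
orientation: [0.867, 0.499, 0.001, 0.001]
contact_force: [-0.2, -0.6, -0.2]
gripper_width: 0.477
t 12.60 pos [525.7 -19.9 120.3] yaw 59.85 tilt [ 0.0031 -0.0006] F [-0.22 -0.58 -0.16] M [-0.084  0.063 -0.005] g 43.8 j6 0.34
shift [-0.2 -0.5  5.3] turn [ 3.200e-03 -3.000e-04 -4.564e-01]
```

```bash

python3 -m pendant '[[[0,0,3],[0,0,-0.1],36],[[0,0,5],[0,0,-0.2],36],[[0,0,7],[0,0,-0.3],36],[[0,0,9],[0,0,-0.4],36],[[0,0,9],[0,0,-0.44],36],[[0,0,9],[0,0,-0.44],36]]'
python3 -c "
from h import *
st()"
python3 -m pendant '[[[0,0,2],[0,0,0],36],[[0,0,4],[0,0,0],36],[[0,0,6],[0,0,0],36],[[0,0,6],[0,0,0],36]]'
python3 -c "
from h import *
st()"
```

```text
time: 13.1
tool_pos: [525.7, -19.9, 111.4]
orientation: [0.739, 0.674, 0.001, 0.001]
contact_force: [0.4, -0.2, -1.4]
gripper_width: 0.48
t 13.10 pos [525.7 -19.9 111.4] yaw 84.77 tilt [ 0.0031 -0.0006] F [ 0.44 -0.19 -1.39] M [-0.118  0.044 -0.071] g 44.1 j6 -0.09
time: 13.43
tool_pos: [525.7, -19.9, 105.2]
orientation: [0.739, 0.674, 0.001, 0.001]
contact_force: [0.1, 1.0, -1.7]
gripper_width: 0.48
t 13.43 pos [525.7 -19.9 105.2] yaw 84.79 tilt [ 0.0027 -0.0005] F [ 0.05  0.96 -1.7 ] M [-0.121  0.109  0.018] g 44.1 j6 -0.09
```

```bash

python3 -m pendant '[[[0,0,1.5],[0,0,0],36],[[0,0,3],[0,0,0],36],[[0,0,4.5],[0,0,0],36],[[0,0,6],[0,0,0],36],[[0,0,6],[0,0,0],36]]'
python3 -c "
from h import *
st()"
python3 -m pendant '[[[0,0,2],[0,0,0],36],[[0,0,4],[0,0,0],36],[[0,0,6],[0,0,0],36],[[0,0,6],[0,0,0],36]]'
python3 -c "
from h import *
st()"
```

```text
time: 13.85
tool_pos: [525.8, -19.9, 99.4]
orientation: [0.738, 0.675, 0.001, 0.001]
contact_force: [-0.1, 0.1, -2.3]
gripper_width: 0.478
t 13.85 pos [525.8 -19.9  99.4] yaw 84.85 tilt [ 0.003  -0.0006] F [-0.14  0.09 -2.32] M [-0.099  0.1   -0.044] g 43.9 j6 -0.09
time: 14.18
tool_pos: [525.7, -19.9, 93.2]
orientation: [0.738, 0.675, 0.001, 0.001]
contact_force: [0.2, -0.2, -1.3]
gripper_width: 0.475
t 14.18 pos [525.7 -19.9  93.2] yaw 84.86 tilt [ 0.0028 -0.0005] F [ 0.22 -0.22 -1.28] M [-0.079  0.004  0.016] g 43.6 j6 -0.09
```

```bash

python3 -m pendant '[[[0,0,4],[0,0,0],36],[[0,0,8],[0,0,0],36],[[0,0,12],[0,0,0],36],[[0,0,16],[0,0,0],36],[[0,0,20],[0,0,0],36],[[0,0,22],[0,0,0],36],[[0,0,22],[0,0,0],36]]'
python3 -c "
from h import *
st()"
python3 -m pendant '[[[0,0,1],[0,0,0],36],[[0,0,2],[0,0,0],36],[[0,0,3],[0,0,0],36],[[0,0,3],[0,0,0],36]]'
python3 -c "
from h import *
st()
snap('scene','s9');p,w=cloud('s9');cv2.imwrite('pics/c13.png',cv2.resize(p[120:240,190:310],None,fx=5,fy=5,interpolation=cv2.INTER_CUBIC)[:,:,::-1]);st()"
```

```text
time: 14.77
tool_pos: [525.7, -19.9, 71.1]
orientation: [0.738, 0.675, 0.001, 0.001]
contact_force: [-0.5, -0.1, -1.6]
gripper_width: 0.477
t 14.77 pos [525.7 -19.9  71.1] yaw 84.86 tilt [ 0.0025 -0.0004] F [-0.54 -0.05 -1.58] M [-0.09   0.035  0.019] g 43.8 j6 -0.09
time: 15.1
tool_pos: [526.0, -19.9, 68.6]
orientation: [0.738, 0.675, 0.001, 0.001]
contact_force: [0.1, -0.7, -1.4]
gripper_width: 0.48
t 15.10 pos [526.  -19.9  68.6] yaw 84.86 tilt [ 0.0035 -0.0006] F [ 0.08 -0.7  -1.42] M [-0.134  0.045  0.015] g 44.0 j6 -0.09
t 15.15 pos [526.  -20.   68.7] yaw 84.86 tilt [ 0.0035 -0.0007] F [-0.14  0.28 -0.08] M [-0.082  0.026  0.043] g 43.8 j6 -0.09
```

View pics/c13.png

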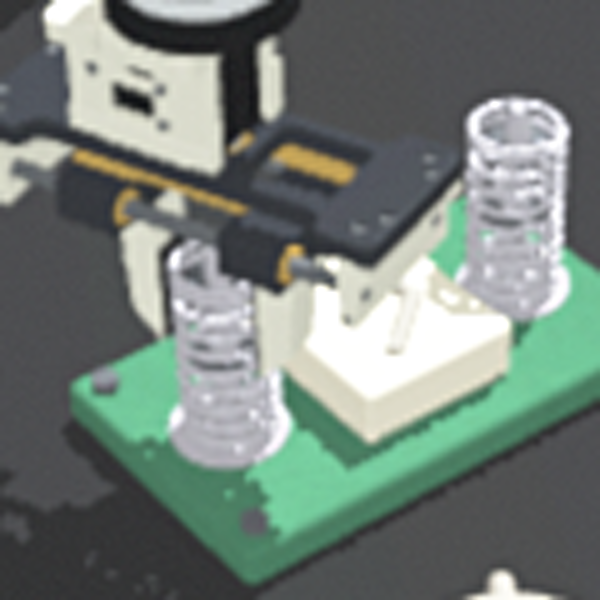

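```bash

python3 -m pendant '[[[0,0,0.7],[0,0,0],36],[[0,0,1.5],[0,0,0],36],[[0,0,1.5],[0,0,0],36],[[0,0,1.5],[0,0,0],36]]'
python3 -c "
from h import *
st()"
python3 -m pendant '[[[0,0,0.7],[0,0,0],36],[[0,0,1.5],[0,0,0],36],[[0,0,1.5],[0,0,0],36],[[0,0,1.5],[0,0,0],36]]'
python3 -c "
from h import *
st()"
```

```text
time: 15.48
tool_pos: [526.2, -20.0, 67.4]
orientation: [0.738, 0.675, 0.001, 0.002]
contact_force: [-0.0, -0.2, 1.1]
gripper_width: 0.48
t 15.48 pos [526.2 -20.   67.4] yaw 84.86 tilt [ 0.004  -0.0008] F [-0.01 -0.22  1.12] M [-0.106  0.141 -0.059] g 44.1 j6 -0.09
time: 15.82
tool_pos: [526.2, -20.0, 65.8]
orientation: [0.738, 0.675, 0.001, 0.002]
contact_force: [0.6, -0.4, 2.5]
gripper_width: 0.479
t 15.82 pos [526.2 -20.   65.8] yaw 84.86 tilt [ 0.0039 -0.0007] F [ 0.61 -0.41  2.5 ] M [-0.116  0.183  0.019] g 43.9 j6 -0.09
```

```bash

python3 -m pendant '[[[0,0,-1.2],[0,0,0],36],[[0,0,-1.2],[0,0,0],45],[[0,0,-1.2],[0,0,0],50],[[0,0,-1.2],[0,0,0],58],[[0,0,-1.2],[0,0,0],66],[[0,0,-1.2],[0,0,0],72],[[0,0,-1.2],[0,0,0],72],[[0,0,-1.2],[0,0,0],72]]'
python3 -c "
from h import *
st()"
python3 -m pendant '[[[0,0,-5],[0,0,0],72],[[0,0,-20],[0,0,0],72],[[0,0,-45],[0,0,0],72],[[0,0,-75],[0,0,0],72],[[0,0,-110],[0,0,0],72],[[0,0,-130],[0,0,0],72],[[0,0,-130],[0,0,0],72]]'
python3 -c "
from h import *
st();to(430,-160,230,85)"
```

```text
time: 16.48
tool_pos: [526.0, -19.9, 66.9]
orientation: [0.738, 0.675, 0.001, 0.001]
contact_force: [-0.5, -0.2, -0.6]
gripper_width: 0.779
t 16.48 pos [526.  -19.9  66.9] yaw 84.86 tilt [ 0.0034 -0.0006] F [-0.46 -0.16 -0.61] M [-0.085  0.072 -0.014] g 71.5 j6 -0.09
time: 17.07
tool_pos: [528.0, -20.2, 202.2]
orientation: [0.738, 0.675, 0.004, 0.005]
contact_force: [0.3, 0.4, -0.5]
gripper_width: 0.785
t 17.07 pos [528.  -20.2 202.2] yaw 84.87 tilt [ 0.013  -0.0024] F [ 0.33  0.38 -0.48] M [-0.15   0.019  0.041] g 72.1 j6 -0.09
shift [-148.   -84.8  -28.7] turn [ 0.0131  0.0012 -0.0023]
```

Move aside, then check from all three cameras.

```bash

python3 -m pendant '[[[-130,-60,-20],[0,0,0],72],[[-130,-60,-20],[0,0,0],72],[[-130,-60,-20],[0,0,0],72],[[-130,-60,-20],[0,0,0],72],[[-130,-60,-20],[0,0,0],72],[[-130,-60,-20],[0,0,0],72]]'
python3 - <<'E'
from h import *
np.set_printoptions(precision=1,suppress=True)
snap('scene','s10');snap('top','t10');snap('wrist','w10');st()
for f in('s10','t10'):
    p,w=cloud(f)
    m=(w[...,2]>60)&(w[...,2]<130)&(w[...,0]>480)&(w[...,0]<900)&(abs(w[...,1])<260)
    n,l,s,c=cv2.connectedComponentsWithStats(m.astype(np.uint8))
    for i in range(1,n):
        if s[i,4]>30:q=w[l==i];print(f,c[i],s[i,4],q.min(0),q.max(0))
    m=(abs(w[...,0]-525)<24)&(abs(w[...,1]+20)<24)&(np.hypot(w[...,0]-525,w[...,1]+20)>14)&(w[...,2]>95);print('spring top z',np.percentile(w[m][:,2],[50,90,99]))
a=np.load('pics/s10.npz')['p'];b=np.load('pics/t10.npz')['p']
A=cv2.resize(a[120:240,190:310],(400,400),interpolation=cv2.INTER_CUBIC);B=cv2.resize(b[160:290,130:260],(400,400),interpolation=cv2.INTER_CUBIC)
cv2.imwrite('pics/c14.png',np.hstack([A,B])[:,:,::-1])
E
```

```text
time: 17.57
tool_pos: [453.7, -144.5, 216.6]
orientation: [0.739, 0.674, 0.001, 0.001]
contact_force: [0.1, 0.4, -0.5]
gripper_width: 0.786
t 17.72 pos [ 454.4 -143.   216.3] yaw 84.92 tilt [0. 0.] F [ 0.3 -0.5  0.3] M [-0.1  0.  -0.1] g 72.0 j6 -0.38
s10 [292.3 152.9] 449 [576.   97.1  60.3] [620.2 144.7 120.4]
s10 [234. 181.] 514 [505.7 -43.9  60.4] [548.9   2.4 118.9]
s10 [353.2 186.6] 1142 [682.5  35.4  60.1] [797.3 116.3  97.2]
s10 [292.1 260.6] 1298 [ 676.3 -205.9   60. ] [ 759.6 -100.7   92.1]
spring top z [106.1 109.9 111.5]
t10 [186.2 124.4] 940 [681.1  38.1  60.1] [795.9 116.8  98.6]
t10 [302.1 150.3] 825 [ 674.4 -201.6   60.1] [757.6 -93.6  93.6]
t10 [152.1 197.3] 579 [575.5 101.4  60.7] [619.  144.9 121.4]
t10 [223.2 240.8] 482 [504.2 -40.4  60.5] [547.7   2.6 121.2]
spring top z [109.4 112.  113.4]
```

View pics/c14.png

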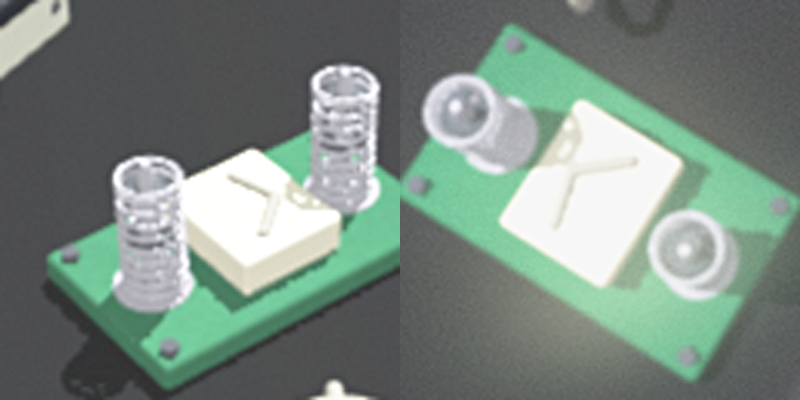

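View pics/s10.png

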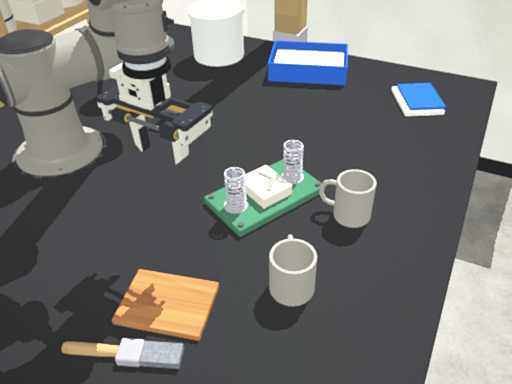

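The spring stands on the seat at (235,190) in the scene view. Its top is at about 112 mm (22 + 90), matching the spring on the other rod, and the mugs have not moved. Handing in.

```bash
python3 -c "
from h import *
robot.job_done();st()"
```

```text
the job is handed in; nothing more can be done
the job is handed in; nothing more can be done
```

The spring is on the bare rod, tail end down, resting on its seat, and released. I handed the job in at about 17.7 s.

- **Fitting:** I found both slot angles and the tail direction in the wrist pictures, then gripped the spring 65 mm up at 25 N. The tail caught on the upper ring. I first twisted about 10° the wrong way, then back, and it dropped through about 5° from my estimate. The largest vertical push in the readings was about 6 N. It passed the lower ring without catching. On the seat I pressed it about 2 mm (about 4 N), eased off and opened the fingers.
- **Last checks:** The scene and top cameras put the spring top at about 111–113 mm, against 112 expected. It is centred on the rod to within the camera calibration of about 2 mm. Both mugs measure where they stood at the start, to within about 1.5 mm, and the arm is clear of everything.
- **Disagreements:** The cameras differed by 2–5 mm on the rod's position, so I used an average and checked it by the contact forces. First contact on the upper ring came about 2 mm lower than calculated. After hand-in the state could no longer be read.

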